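# Mark an evidence tin on the pedal press

## Robot

A 7-joint arm with a two-finger parallel gripper is mounted at the origin on the work surface. World frame = base frame: x ahead of the robot, y to its left, z up, the work surface at z = 0. Lengths are in m, angles in rad, forces in N, time in s.
With the tool pointing down it reaches from about 0.4 to 0.85 m from the base axis. Payload 10.4 kg.
Tool frame: the origin (TCP) lies midway between the tips of the shut fingers; the grasp point (between the pads) lies 19 mm behind it (manip.pinch_z is the distance from the TCP to the grasp point, in m); y points along the fingers, x is the direction in which the jaws open and shut, and the axes are right-handed (so a half turn about y gives the same grasp; the last joint's range is limited). The gripper opens to 85 mm and grips with 20 to 120 N. Pads are 22 mm wide; open, the fingers measure 114 mm over their backs; the gripper's body (76 mm by 85 mm) begins 54 mm behind the grasp point. The pads swing forward as they close: fully open they stand 13 mm farther back than shut.
Start: joints at [1.283, 0.332, -0.065, 1.46, 0.022, 1.35, -0.088], TCP at [0.164, -0.603, 0.231] pointing down, gripper open.
Joint ranges: [-2.6, 2.6], [-0.5, 2.12], [-1.47, 1.34], [0.16, 2.42], [-1.27, 4.41], [0.06, 2.06], [-2.6, 2.6]. Speed limits (rad/s): [2.22, 2.22, 2.79, 2.79, 3.14, 3.14, 3.14].

## Interface

Orientations are given as a unit quaternion [x, y, z, w].
In Python, from workcell import manip gives the robot as it stands.
- The arm moves only by the shell command python3 -m pendant 'ROWS' [OPENING] [FORCE]. ROWS is a JSON object of lists of equal length, an entry for each row: "offset": the shift along the tool's x, y, z scaled (see below), a list of three; "turn": the turn, a rotation vector about the tool's x, y, z scaled (see below), a list of three. A call has 1 to 12 rows; each row is the pose to reach, as a shift and turn from the pose measured when the call began, along the tool's axes at that moment; what a row does not reach only later rows make up. The controller multiplies each number of a shift by 200 mm and each number of a turn by 45 degrees. A row lasts 1/8 s, in which the tool goes at most 62.5 mm and 10.7 degrees, less where a joint would pass 70% of its speed; a pose out of reach is approached as far as the arm can. A call with a number of a shift or a turn outside -1 to 1 is refused whole. A call with a gripper value outside its range is refused whole. OPENING is the opening in per cent of the stroke, from 0 (shut) to 100 (fully open), set as the call begins (- or left out, the last holds). The fingers move at their own pace and stop on an object; FORCE is the grip in N (left out, the last holds). Time passes only in rows, so rows that repeat a pose let the fingers close. It gives the time, the measured TCP pose, the force and the opening at its end, in the units of the state.
- manip.get_obs(): the state, without advancing time (a new reading comes with each control period).
- manip.camera(name): name is "side" or "top" or "wrist"; returns (picture, depth): 400x640x3 uint8, red, green, blue; 400x640 float32, m along the optical axis (not along the pixel's ray), 0 where there is no reading.
- manip.camera_model(name): a dict with "intrinsics" (3x3 intrinsics, pixels), "R" (3x3) and "t" (3): a world point X has camera coordinates R X + t; the wrist camera has in their place "tool_from_camera" (4x4, takes a point from camera to tool coordinates, whose origin is the TCP and whose axes are the tool frame's). Camera axes: x right, y down, z forward; pixel columns grow to the right and rows downward; lengths in m; the calibration is good to about 2 mm. The wrist camera is an equidistant fisheye: a pixel r from the principal point sees the ray r / f radians off the axis. A picture is of the moment at which its call begins: read the wrist's pose just before it. camera_model takes no time and is no camera call.
- manip.hand_in(): hands the job in, once; it reports no verdict.
The state is a dict: "clock": time; "joint_pos": joint angles; "joint_velocities": joint speeds; "tau": joint torques, N m; "position": TCP position; "ee_rot": TCP orientation; "ft_force": force on the tool from outside, world axes, zero at the start; "torque": the same for the moment, N m; "grip_width": opening from 0.0 (shut) to 1.0 (fully open).
Only numpy, scipy, OpenCV 4.12 (cv2) and the standard library are available. Lean on these libraries where they do the work, as an engineer would, in place of code of your own. Each camera call takes 0.05 s, during which the arm holds its last target. There are 200 camera calls.

## Task

Mark the evidence tin on the pedal press: lift the loose white cover off the press by its knob and set it down gently, upright, in the middle of the rubber mat. Then stand the round metal tin upright on the press bed between the jaws, centred across them and released, and press the pedal right down to its stop for a moment and let it come back up, so that the sliding jaw pushes the tin against the fixed stop. Set things down rather than dropping them, and leave the other things on the bench where they are.

Things in the scene. Friction and masses are not known exactly. Their poses are not given: they have to be found in the camera images.
- press: Fixed bench press, 320 long (x) by 120 wide (y) mm. Origin on the bench under its middle; +x runs from the pedal (x -95 to -145) to the marking bed, a grey block at x -20 to 170 with its top 40 above the bench. At first the cover stands on the bed and hides a sliding steel jaw (36 wide in y, 24 high) and a fixed steel stop (56 wide, 24 high).
- nest (a point): On top of the bed (press x 85, y 0, z 40): the centre of the tin's underside lies here once the tin is pushed against the stop. Axes as the press, x towards the stop. Pedal up, the gap from jaw face (x -50) to stop face (x 27) is 77 mm, its middle at x -12; nothing stands beside the gap in y: fingers closing along y have room there. The jaw moves 22 to +x as the pedal goes down.
- pedal (a joint): Angle of the pedal, rad: 0 up (sprung), 0.26 down on its stop; grows as it is pressed. The hinge runs along the press's y at press x -30, 34 above the bench. Pressing the pad takes about 6 N at first and 12 N at the stop; the pad goes down about 23 mm.
- pedal_pad (a point): Centre of the top of the pedal's black ribbed rubber pad, 46 by 76 mm (the longer along the press's y), about 60 mm above the bench when up; moves with the pedal. Steel pedal, at the robot's end of the press; with the pedal up it slopes 0.2 rad, rising towards the robot.
- cover: Loose white plastic cover, a box 140 (x) by 90 (y) by 50 high, open below, walls 5, 0.25 kg, over the jaws of the press at first, standing on its bed. Origin at the centre of its lower rim. It must rise about 25 mm to clear the jaws (they have 5 mm or more clearance inside).
- cover_knob (a point): Middle of the cover's black knob, 68 above the cover's lower rim: round, 26 diameter, 24 high (56 to 80 above the rim), on a neck of 16; axis upright.
- mat: Fixed black rubber mat, 200 (x) by 180 (y) by 4 thick, lying on the bench left or right of the press. Origin at the centre of its underside.
- tin: Loose plain round metal tin with a flat top, 54 diameter, 42 high, about 0.11 kg, standing on the bench on the other side of the press. Origin at the centre of its underside, z up.
- jar: Bystander near the tin: yellow plastic jar with white cap, 42 diameter, 62 high; origin at the centre of its underside.
- tape: Bystander near the tin: roll of green tape lying flat, 72 outer diameter, 20 high; origin at the centre of its underside.
- brush: Bystander: dusting brush lying on the bench, about 165 long along its x, 15 to 28 thick; origin at its middle, on the bench.
- torch: Bystander: blue torch lying on the bench, 120 long along its x, 36 wide, 32 high; origin at its middle, on the bench.
- scale: Bystander: white photo scale bar lying flat beside the mat, 30 by 120 by 5; origin at the centre of its underside.
Mind the look-alikes: they are no part of the job. Leave any blue or green look-alike of the tin alone.

How it is judged:
On the way, in this order (a step that is already met when the one before it is completed fails the run):
1. the cover stands upright on the mat, released (horizontal distance between cover and mat below 0.06 m and z of cover in the frame of mat below 0.009 m and angle between cover's own z axis and vertical below 0.08 rad and contact force between the fingers and cover below 0.1 N), for 0.2 s.
2. the tin stands upright on the press bed between the jaws, released, the pedal up (z of tin in the frame of nest between -0.004 and 0.004 m and angle between tin's own z axis and vertical below 0.08 rad and y of tin in the frame of nest between -0.012 and 0.012 m and x of tin in the frame of nest between -0.027 and 0.003 m and contact force between the fingers and tin below 0.1 N and value of joint pedal below 0.05 rad), for 0.2 s.
3. the pedal is down on its stop, the tin pushed against the fixed stop (z of tin in the frame of nest between -0.004 and 0.004 m and angle between tin's own z axis and vertical below 0.08 rad and y of tin in the frame of nest between -0.012 and 0.012 m and x of tin in the frame of nest between -0.005 and 0.003 m and value of joint pedal above 0.245 rad), for 0.2 s.
At the end, for the whole second after the job is handed in: The cover stands upright on the mat, its centre within 60 mm of the mat's; the tin stands upright on the press bed against the fixed stop (within 5 mm), centred across the jaws within 12 mm; the pedal is back up (below 0.04 rad); all at rest (horizontal distance between cover and mat below 0.06 m and z of cover in the frame of mat below 0.009 m and angle between each of cover, tin's own z axis and vertical below 0.08 rad and z of tin in the frame of nest between -0.004 and 0.004 m and y of tin in the frame of nest between -0.012 and 0.012 m and x of tin in the frame of nest between -0.005 and 0.003 m and value of joint pedal below 0.04 rad and linear speed of each of tin, cover below 0.02 m/s); the robot touches nothing.
It fails at once if another thing on the bench is moved more than 40 mm (distance of any of jar, tape, brush, torch, scale from where it was at the start of the episode above 0.04 m).
It fails at once if the cover or the tin is dropped (falls free at over 0.6 m/s) ((contact force between the fingers and cover below 0.1 N and linear speed of cover above 0.6 m/s) or (contact force between the fingers and tin below 0.1 N and linear speed of tin above 0.6 m/s)).
It fails at once if the tin or the cover is tipped over (angle between any of cover, tin's own z axis and vertical above 0.8 rad).
It also fails if it takes over 67 s, if anything falls off the work surface, if the arm or the gripper's body presses on something with over 40 N, if the wrist force passes 120 N, or if a joint passes its speed limit or range.

## Working session

There is one attempt and no reset: what is moved stays moved. The work goes in short steps, Python scripts to look and compute and a shell command to move; the robot and the scene stay as the last step left them, time stands still between calls to the robot, and variables do not carry over. Pictures are saved under pics/ and viewed, about 8 in all and at most 12, crops included, and the job is handed in when it is done.

```bash
ls; mkdir -p pics
cat > h.py <<'E'
import numpy as np, cv2
from scipy.spatial.transform import Rotation as Ro
from workcell import manip
def shot(n):
    o=manip.get_obs(); p,d=manip.camera(n); m=manip.camera_model(n); return o,p,d,m
def save(n,p): cv2.imwrite('pics/'+n,p[:,:,::-1])
def cast(m,uv,z):
    "fixed camera pixel -> world point on plane z"
    K=m['intrinsics'];R=np.array(m['R']);t=np.array(m['t'])
    c=-R.T@t; r=R.T@np.linalg.inv(K)@np.array([uv[0],uv[1],1.]); return c+r*(z-c[2])/r[2]
def castw(o,m,uv,z):
    "wrist fisheye pixel -> world point on plane z"
    K=np.array(m['intrinsics']);a=(uv[0]-K[0,2]);b=(uv[1]-K[1,2]);r=np.hypot(a,b);th=r/K[0,0]
    v=np.array([np.sin(th)*a/max(r,1e-9),np.sin(th)*b/max(r,1e-9),np.cos(th)])
    T=np.array(m['tool_from_camera']);R=Ro.from_quat(o['ee_rot']).as_matrix()
    c=R@T[:3,3]+o['position'];w=R@T[:3,:3]@v; return c+w*(z-c[2])/w[2]
def go(p,yaw=None):
    "print shift in tool units to world p (grasp unaffected: TCP), turn about tool z in units so tool x heads to yaw"
    o=manip.get_obs();R=Ro.from_quat(o['ee_rot']);print('off',np.round(R.inv().apply(np.array(p)-o['position'])/.2,3))
    if yaw is not None:
        T=np.column_stack([[np.cos(yaw),np.sin(yaw),0],[np.sin(yaw),-np.cos(yaw),0],[0,0,-1]])
        print('turn',np.round((R.inv()*Ro.from_matrix(T)).as_rotvec()/(np.pi/4),3))
def st():
    o=manip.get_obs();print(o['clock'],np.round(o['position'],4),np.round(Ro.from_quat(o['ee_rot']).as_matrix(),3).tolist(),o['ft_force'],o['grip_width'],np.round(o['joint_pos'],2))
E
python3 - <<'E'
from h import *
st()
for n in('top','side'):
    o,p,d,m=shot(n); save(n+'1.png',p); np.save(n+'d.npy',d); print(n,np.round(-np.array(m['R']).T@m['t'],3),m['intrinsics'])
m=manip.camera_model('wrist');print(np.round(m['tool_from_camera'],3),m['intrinsics'],manip.pinch_z)
E
```

```text
pics
0.0 [ 0.1635 -0.6028  0.2305] [[0.262, -0.0, 0.965], [-0.965, 0.001, 0.262], [-0.001, -1.0, -0.0]] [ 0.429011    0.02268156 -1.18079872] 0.9999832072076105 [ 1.28  0.33 -0.06  1.46  0.02  1.35 -0.09]
top [0.338 0.013 1.309] [[407.57021577   0.         320.3936679 ]
 [  0.         407.57021577 202.29657348]
 [  0.           0.           1.        ]]
side [0.199 0.67  0.871] [[430.6505097    0.         315.43863737]
 [  0.         430.6505097  201.98728022]
 [  0.           0.           1.        ]]
[[ 1.    -0.    -0.002  0.   ]
 [ 0.001 -0.298  0.955 -0.143]
 [-0.001 -0.955 -0.298  0.076]
 [ 0.     0.     0.     1.   ]] [[309.70691629   0.         317.23433662]
 [  0.         309.70691629 201.29517437]
 [  0.           0.           1.        ]] 0.0187
```

View pics/top1.png

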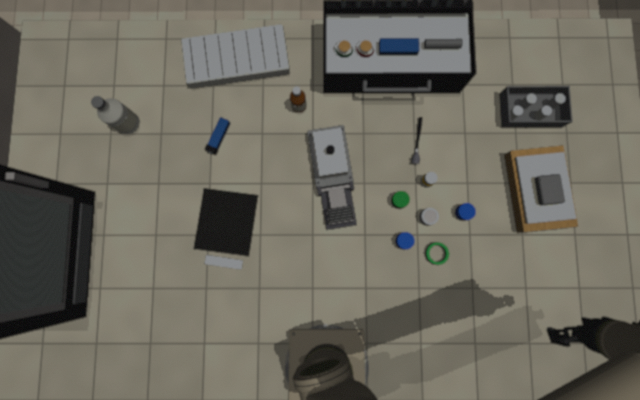

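Run:
```python
s=open('h.py').read()
s=s.replace("[np.sin(yaw),-np.cos(yaw),0],[0,0,-1]]","[0,0,-1],[-np.sin(yaw),np.cos(yaw),0]]").replace("tool z in","tool y in")
open('h.py','w').write(s)
import cv2,numpy as np
p=cv2.imread('pics/top1.png');a=cv2.resize(p[105:275,180:490],None,fx=2.5,fy=2.5,interpolation=cv2.INTER_CUBIC)
q=cv2.imread('pics/side1.png')
cv2.imwrite('pics/c1.png',cv2.convertScaleAbs(a,alpha=1.6))
from h import *
m=manip.camera_model('top');d=np.load('topd.npy')
for n,uv,z in [('jar',(430,179),.062),('tin',(428,216),.042),('green',(400,199),.042),('blue',(404,240),.042),('blue2',(466,211),.042),('mat',(226,222),.004),('knob',(330,149.5),.12)]:
    D=d[int(uv[1]),int(uv[0])];K=m['intrinsics']
    X=np.array(m['R']).T@(D*np.linalg.inv(K)@[uv[0],uv[1],1]-m['t'])
    print(n,cast(m,uv,z).round(3),X.round(3))
```

```text
jar [ 0.576 -0.322  0.062] [ 0.576 -0.322  0.06 ]
tin [ 0.462 -0.316  0.042] [ 0.463 -0.317  0.041]
green [ 0.516 -0.231  0.042] [ 0.517 -0.232  0.037]
blue [ 0.388 -0.24   0.042] [ 0.388 -0.239  0.043]
blue2 [ 0.478 -0.435  0.042] [ 0.478 -0.437  0.038]
mat [0.448 0.322 0.004] [0.448 0.323 0.002]
knob [ 0.655 -0.01   0.12 ] [ 0.656 -0.01   0.118]
```

View pics/c1.png

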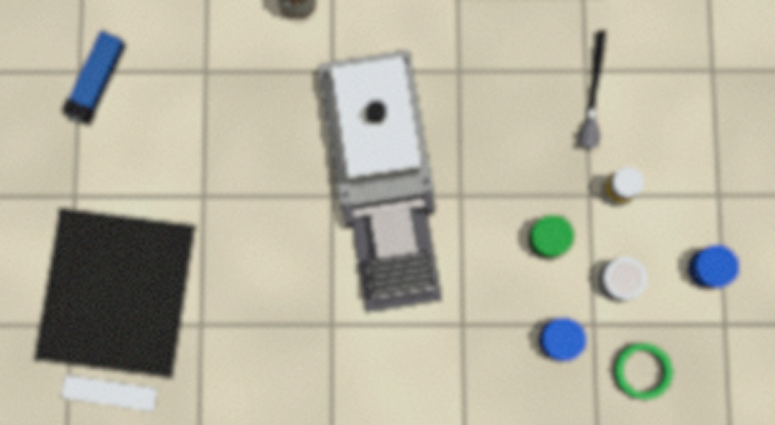

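View pics/side1.png

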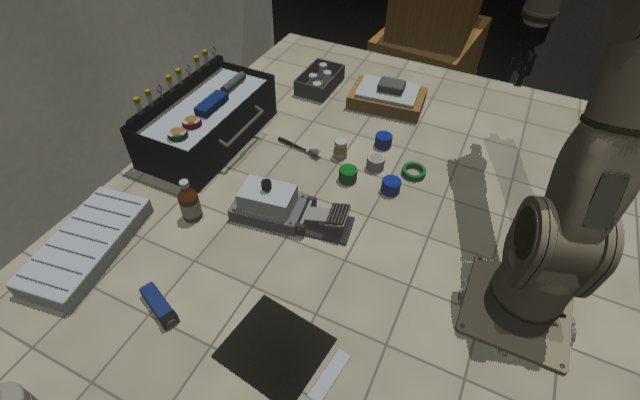

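Run:
```python
from h import *
p=cv2.imread('pics/top1.png');m=manip.camera_model('top')
hsv=cv2.cvtColor(p,cv2.COLOR_BGR2HSV)
def big(mask,x0,y0,x1,y1):
    k=np.zeros_like(mask);k[y0:y1,x0:x1]=mask[y0:y1,x0:x1]
    return max(cv2.findContours(k,0,1)[0],key=cv2.contourArea)
V=hsv[:,:,2];S=hsv[:,:,1]
def rect(n,c,z):
    b=cv2.boxPoints(cv2.minAreaRect(c));W=np.array([cast(m,q,z)[:2] for q in b])
    e=[W[1]-W[0],W[2]-W[1]];print(n,W.mean(0).round(4),[(np.linalg.norm(x).round(4),np.degrees(np.arctan2(x[1],x[0])).round(1)) for x in e])
print('V',V[215,428],S[215,428],V[140,325],S[140,325],V[140,320],V[170,315],V[120,360],S[120,360])
mk=(V<60).astype(np.uint8);rect('mat',big(mk,185,180,265,262),.004)
for th in(140,155,170):
    mk=((V>th)&(S<40)).astype(np.uint8)
    rect('cover',big(mk,305,118,360,182),.09)
    c=big(mk,412,200,445,232);(u,r)=cv2.minEnclosingCircle(c);print('tin',u,r,cast(m,u,.042).round(4))
mk=(V<60).astype(np.uint8);rect('knob',big(mk,322,142,340,158),.12)
c=big(mk,322,142,340,158);print(cv2.minEnclosingCircle(c))
rect('pedal',big((V<75).astype(np.uint8),315,180,365,235),.05)
go([.65,-.01,.30],np.pi/2)
go([.65,-.01,.30],-np.pi/2)
```

```text
V 134 13 140 9 141 64 135 38
mat [0.4503 0.3246] [(np.float64(0.197), np.float64(-6.3)), (np.float64(0.1784), np.float64(-98.6))]
cover [ 0.6205 -0.0279] [(np.float64(0.0529), np.float64(-81.8)), (np.float64(0.0446), np.float64(-172.6))]Traceback (most recent call last):
  File "<stdin>", line 16, in <module>
  File "<stdin>", line 6, in big
ValueError: max() iterable argument is empty
```

Run:
```python
from h import *
p=cv2.imread('pics/top1.png');m=manip.camera_model('top')
hsv=cv2.cvtColor(p,cv2.COLOR_BGR2HSV);V=hsv[:,:,2];S=hsv[:,:,1];d=np.load('topd.npy')
def big(mask,x0,y0,x1,y1):
    k=np.zeros(mask.shape,np.uint8);k[y0:y1,x0:x1]=mask[y0:y1,x0:x1]
    return max(cv2.findContours(k,0,1)[0],key=cv2.contourArea)
def rect(n,c,z):
    b=cv2.boxPoints(cv2.minAreaRect(c));W=np.array([cast(m,q,z)[:2] for q in b])
    e=[W[1]-W[0],W[2]-W[1]];print(n,W.mean(0).round(4),[(np.linalg.norm(x).round(4),np.degrees(np.arctan2(x[1],x[0])).round(1)) for x in e])
# cover top by depth (z 80..100 mm)
Z=1.309-d
mk=(abs(Z-.09)<.012);rect('cover d',big(mk,300,110,370,200),.09)
for th in(115,125):
    rect('cover',big((V>th)&(S<25),305,118,360,190),.09)
    u,r=cv2.minEnclosingCircle(big((V>th)&(S<25),412,200,445,232));print('tin',u,r,cast(m,u,.042).round(4))
u,r=cv2.minEnclosingCircle(big(V<60,322,142,340,158));print('knob',u,r,cast(m,u,.115).round(4))
rect('pedal',big(V<75,315,180,365,235),.03)
go([.65,-.01,.30],np.pi/2)
go([.65,-.01,.30],-np.pi/2)
```

```text
cover d [ 0.6648 -0.011 ] [(np.float64(0.0246), np.float64(-90.2)), (np.float64(0.0252), np.float64(179.7))]
cover [ 0.659  -0.0112] [(np.float64(0.0897), np.float64(-80.9)), (np.float64(0.1402), np.float64(-171.8))]
tin (429.79412841796875, 215.91175842285156) 9.090654373168945 [ 0.4627 -0.322   0.042 ]
cover [ 0.659  -0.0113] [(np.float64(0.0886), np.float64(-81.1)), (np.float64(0.1359), np.float64(-172.0))]
tin (430.5, 215.5) 8.860122680664062 [ 0.464  -0.3243  0.042 ]
knob (329.5, 149.5) 3.8079864978790283 [ 0.6565 -0.009   0.115 ]
pedal [ 0.4981 -0.0318] [(np.float64(0.1165), np.float64(-82.9)), (np.float64(0.1391), np.float64(-173.6))]
off [-2.225 -0.344  3.124]
turn [-2.000e-03 -3.663e+00 -0.000e+00]
off [-2.225 -0.344  3.124]
turn [ 0.     0.337 -0.002]
```

```bash
python3 -m pendant '{"offset":[[-0.185,-0.05,0.26],[-0.37,-0.05,0.525],[-0.555,-0.05,0.788],[-0.555,-0.05,0.788]],"turn":[[0,0,0],[0,0,0],[0,0,0],[0,0,0]]}' 100 30
python3 -m pendant '{"offset":[[-0.185,0,0.26],[-0.37,0,0.525],[-0.555,0,0.788],[-0.555,0,0.788]],"turn":[[0,0,0],[0,0,0],[0,0,0],[0,0,0]]}'
python3 -m pendant '{"offset":[[-0.185,0,0.26],[-0.37,0,0.525],[-0.555,0,0.788],[-0.555,0,0.788]],"turn":[[0,0,0],[0,0,0],[0,0,0],[0,0,0]]}'
python3 -m pendant '{"offset":[[-0.185,0,0.26],[-0.37,0,0.525],[-0.555,0,0.788],[-0.555,0,0.788],[-0.555,0,0.788]],"turn":[[0,0,0],[0,0.1,0],[0,0.15,0],[0,0.15,0],[0,0.15,0]]}'
python3 - <<'E'
from h import *
st();o,p,d,m=shot('wrist');save('w1.png',p);np.save('w1d.npy',d);import pickle;pickle.dump((o,m),open('w1.pkl','wb'))
go([.6565,-.010,.24],np.radians(-81.5))
E
```

```text
clock: 0.6
position: [0.2902, -0.4508, 0.2409]
ee_rot: [-0.563, 0.428, -0.427, 0.564]
ft_force: [-0.3, -0.8, -0.4]
grip_width: 1.001
clock: 1.1
position: [0.4145, -0.2982, 0.2413]
ee_rot: [-0.563, 0.426, -0.426, 0.566]
ft_force: [-0.8, -0.0, 0.9]
grip_width: 1.003
clock: 1.6
position: [0.5373, -0.145, 0.2414]
ee_rot: [-0.564, 0.425, -0.424, 0.567]
ft_force: [-0.7, -0.5, 0.3]
grip_width: 0.998
clock: 2.22
position: [0.6576, 0.0041, 0.2413]
ee_rot: [-0.538, 0.458, -0.456, 0.54]
ft_force: [0.3, -1.5, -0.5]
grip_width: 0.998
2.225 [0.6576 0.0041 0.2413] [[0.164, -0.0, 0.986], [-0.986, 0.004, 0.164], [-0.004, -1.0, 0.0]] [ 0.28903999 -1.47013463 -0.48566035] 0.9983125964464901 [ 0.31  0.45 -0.55  1.33  0.23  1.42 -1.63]
off [ 0.064  0.008 -0.015]
turn [-0.001  0.019 -0.004]
```

View pics/w1.png

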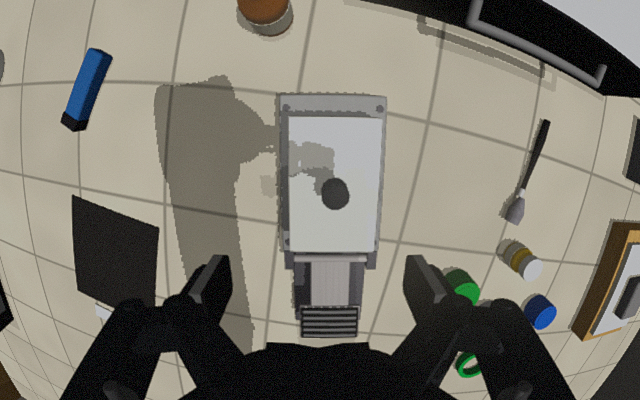

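Run:
```python
from h import *
import pickle
o,m=pickle.load(open('w1.pkl','rb'));p=cv2.imread('pics/w1.png');V=cv2.cvtColor(p,cv2.COLOR_BGR2HSV)[:,:,2]
k=np.zeros(V.shape,np.uint8);k[165:225,310:365]=V[165:225,310:365]<70
c=max(cv2.findContours(k,0,1)[0],key=cv2.contourArea);print(cv2.boundingRect(c))
M=cv2.moments(c);u=(M['m10']/M['m00'],M['m01']/M['m00']);print('knob',u,castw(o,m,u,.114).round(4))
for n,u,z in [('cTL',(289,116),.09),('cTR',(384,116),.09),('cBL',(288,250),.09),('cBR',(381,252),.09),('bedTL',(278,95),.04),('bedTR',(387,97),.04),('bedBL',(286,268),.04),('bedBR',(376,268),.04),('padTL',(303,308),.055),('padTR',(356,308),.055),('padBL',(301,338),.065),('padBR',(358,338),.065)]:
    print(n,castw(o,m,u,z).round(4))
```

```text
(322, 178, 27, 31)
knob (334.43065693430657, 193.40605569072721) [ 0.6591 -0.0111  0.114 ]
cTL [0.7203 0.0419 0.09  ]
cTR [ 0.7361 -0.0468  0.09  ]
cBL [0.5832 0.0237 0.09  ]
cBR [ 0.5967 -0.0749  0.09  ]
bedTL [0.7397 0.0621 0.04  ]
bedTR [ 0.7585 -0.0568  0.04  ]
bedBL [0.5317 0.0244 0.04  ]
bedBR [ 0.5501 -0.0895  0.04  ]
padTL [ 0.4835 -0.0051  0.055 ]
padTR [ 0.4944 -0.0738  0.055 ]
padBL [ 0.4384 -0.0092  0.065 ]
padBR [ 0.4502 -0.086   0.065 ]
```

```bash
python3 -m pendant '{"offset":[[0.075,0.2,-0.005],[0.075,0.45,-0.005],[0.075,0.62,-0.005],[0.075,0.72,-0.005],[0.075,0.72,-0.005]],"turn":[[0,0,0],[0,0,0],[0,0,0],[0,0,0],[0,0,0]]}' 100 40
python3 -c "
from h import *
st()"
```

```text
clock: 2.9
position: [0.6581, -0.0131, 0.097]
ee_rot: [-0.538, 0.459, -0.457, 0.539]
ft_force: [-0.4, 0.7, 0.8]
grip_width: 1.007
2.9 [ 0.6581 -0.0131  0.097 ] [[0.161, -0.001, 0.987], [-0.987, 0.003, 0.161], [-0.003, -1.0, -0.001]] [-0.40671352  0.70430176  0.76720109] 1.0065525891099476 [ 0.33  0.56 -0.52  1.49  0.29  1.17 -1.65]
```

Close on the knob, then lift slowly 40 mm.

```bash
python3 -m pendant '{"offset":[[0,0,0],[0,0,0],[0,0,0],[0,0,0],[0,0,0],[0,0,0],[0,0,0],[0,0,0]],"turn":[[0,0,0],[0,0,0],[0,0,0],[0,0,0],[0,0,0],[0,0,0],[0,0,0],[0,0,0]]}' 0 40
python3 -m pendant '{"offset":[[0,-0.05,0],[0,-0.1,0],[0,-0.2,0],[0,-0.32,0],[0,-0.45,0],[0,-0.45,0]],"turn":[[0,0,0],[0,0,0],[0,0,0],[0,0,0],[0,0,0],[0,0,0]]}' 0 40
python3 - <<'E'
from h import *
st();o,p,d,m=shot('wrist');save('w2.png',p)
go([.4503,.3246,.20])
E
```

```text
clock: 3.9
position: [0.6585, -0.0129, 0.0979]
ee_rot: [-0.538, 0.459, -0.457, 0.539]
ft_force: [-0.9, 0.3, 6.9]
grip_width: 0.289
clock: 4.65
position: [0.6599, -0.0129, 0.191]
ee_rot: [-0.537, 0.457, -0.459, 0.54]
ft_force: [0.7, -0.3, -2.2]
grip_width: 0.286
4.65 [ 0.6599 -0.0129  0.191 ] [[0.161, 0.005, 0.987], [-0.987, 0.003, 0.161], [-0.002, -1.0, 0.005]] [ 0.659009   -0.2763575  -2.19957023] 0.2855078468734845 [ 0.34  0.48 -0.54  1.39  0.24  1.33 -1.62]
off [-1.835 -0.053 -0.758]
```

View pics/w2.png

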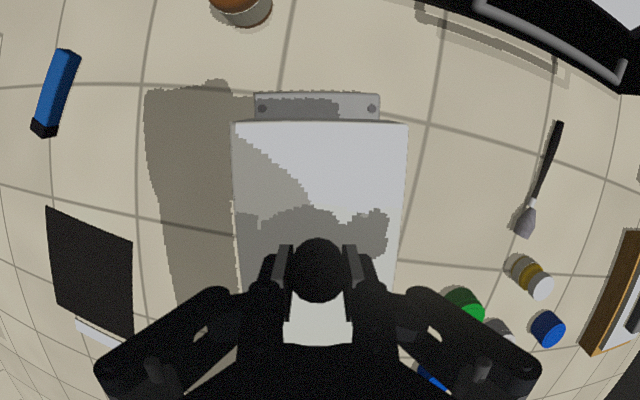

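```bash
python3 -m pendant '{"offset":[[-0.1,0,-0.04],[-0.3,0,-0.12],[-0.52,0,-0.21],[-0.74,0,-0.3],[-0.918,0,-0.379],[-0.918,0,-0.379]],"turn":[[0,0,0],[0,0,0],[0,0,0],[0,0,0],[0,0,0],[0,0,0]]}'
python3 -m pendant '{"offset":[[-0.2,0,-0.08],[-0.4,0,-0.16],[-0.6,0,-0.25],[-0.78,0,-0.33],[-0.9,0,-0.375],[-0.918,0,-0.379],[-0.918,0,-0.379]],"turn":[[0,0,0],[0,0,0],[0,0,0],[0,0,0],[0,0,0],[0,0,0],[0,0,0]]}'
python3 - <<'E'
from h import *
st()
go([.4503,.3246,.07]); o=manip.get_obs()
T=np.column_stack([o_:=Ro.from_quat(o['ee_rot']).as_matrix()[:,0]*[1,1,0]/np.linalg.norm(Ro.from_quat(o['ee_rot']).as_matrix()[:2,0]),[0,0,-1],np.cross(o_,[0,0,-1])])
print('level',(Ro.from_quat(o['ee_rot']).inv()*Ro.from_matrix(T)).as_rotvec()/(np.pi/4))
E
```

```text
clock: 5.45
position: [0.5515, 0.1605, 0.1887]
ee_rot: [-0.539, 0.457, -0.455, 0.541]
ft_force: [0.5, -1.1, -2.1]
grip_width: 0.292
clock: 6.32
position: [0.4463, 0.3279, 0.1887]
ee_rot: [-0.54, 0.457, -0.456, 0.541]
ft_force: [0.4, -0.2, -2.1]
grip_width: 0.29
6.325 [0.4463 0.3279 0.1887] [[0.167, -0.0, 0.986], [-0.986, 0.002, 0.167], [-0.002, -1.0, 0.0]] [ 0.43347508 -0.17782295 -2.13228407] 0.2902707418298847 [-0.07  0.29 -0.75  1.68  0.2   1.25 -2.27]
off [0.021 0.593 0.017]
level [-2.01377673e-04 -2.42477978e-07 -3.06620287e-03]
```

```bash
python3 -m pendant '{"offset":[[0.02,0.1,0.017],[0.02,0.28,0.017],[0.02,0.43,0.017],[0.02,0.52,0.017],[0.02,0.57,0.017],[0.02,0.6,0.017],[0.02,0.615,0.017],[0.02,0.625,0.017],[0.02,0.625,0.017]],"turn":[[0,0,0],[0,0,0],[0,0,0],[0,0,0],[0,0,0],[0,0,0],[0,0,0],[0,0,0],[0,0,0]]}'
```

```text
clock: 7.45
position: [0.4504, 0.3249, 0.0639]
ee_rot: [-0.539, 0.457, -0.456, 0.541]
ft_force: [-0.1, -0.0, -2.4]
grip_width: 0.285
```

```bash
python3 -m pendant '{"offset":[[0,0.005,0],[0,0.01,0],[0,0.013,0],[0,0.013,0]],"turn":[[0,0,0],[0,0,0],[0,0,0],[0,0,0]]}'
```

```text
clock: 7.95
position: [0.4505, 0.325, 0.0618]
ee_rot: [-0.539, 0.457, -0.456, 0.541]
ft_force: [-3.0, -2.0, 5.6]
grip_width: 0.292
```

```bash
python3 -m pendant '{"offset":[[0,0,0],[0,0,0],[0,0,0],[0,0,0],[0,0,0],[0,0,0]],"turn":[[0,0,0],[0,0,0],[0,0,0],[0,0,0],[0,0,0],[0,0,0]]}' 100
python3 -m pendant '{"offset":[[0,-0.1,0],[0,-0.3,0],[0,-0.6,0],[0,-0.9,0],[0,-0.95,0]],"turn":[[0,0,0],[0,0,0],[0,0,0],[0,0,0],[0,0,0]]}'
python3 - <<'E'
from h import *
st();o,p,d,m=shot('side');o,q,d,m=shot('wrist')
save('s2.png',np.vstack([p[150:400,150:550],q[150:400,100:500]]))
go([.463,-.319,.24],np.radians(-81))
E
```

```text
clock: 8.7
position: [0.4505, 0.325, 0.0618]
ee_rot: [-0.539, 0.457, -0.456, 0.541]
ft_force: [-0.4, -0.1, 0.6]
grip_width: 0.997
clock: 9.32
position: [0.4514, 0.3262, 0.2577]
ee_rot: [-0.537, 0.456, -0.457, 0.544]
ft_force: [-0.2, -0.4, -0.8]
grip_width: 1.003
9.325 [0.4514 0.3262 0.2577] [[0.168, 0.007, 0.986], [-0.986, 0.007, 0.168], [-0.005, -1.0, 0.008]] [-0.20118645 -0.36415986 -0.78291278] 1.0029251074222705 [-0.05  0.24 -0.76  1.58  0.17  1.38 -2.23]
off [ 3.185  0.057 -0.479]
turn [-0.005  0.014 -0.004]
```

View pics/s2.png

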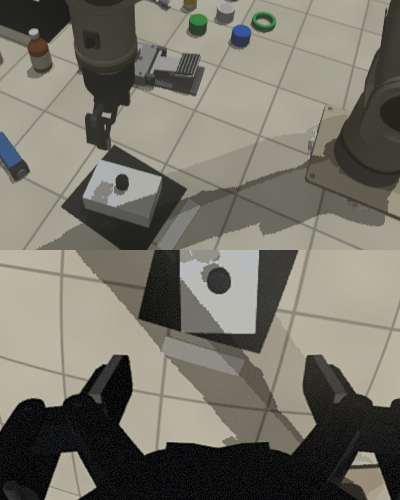

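```bash
python3 -m pendant '{"offset":[[0.2,0,-0.03],[0.45,0,-0.06],[0.7,0,-0.1],[0.8,0.01,-0.12]],"turn":[[0,0,0],[0,0,0],[0,0,0],[0,0,0]]}'
python3 -m pendant '{"offset":[[0.3,0,-0.04],[0.55,0,-0.08],[0.8,0,-0.12],[0.8,0.02,-0.12]],"turn":[[0,0,0],[0,0,0],[0,0,0],[0,0,0]]}'
python3 -m pendant '{"offset":[[0.3,0,-0.04],[0.55,0,-0.08],[0.8,0,-0.12],[0.8,0.02,-0.12]],"turn":[[0,0,0],[0,0,0],[0,0,0],[0,0,0]]}'
python3 -m pendant '{"offset":[[0.3,0,-0.04],[0.55,0,-0.08],[0.75,0,-0.12],[0.75,0.02,-0.12],[0.75,0.02,-0.12]],"turn":[[0,0,0],[0,0,0],[0,0,0],[0,0,0],[0,0,0]]}'
python3 - <<'E'
from h import *
import pickle
st();o,p,d,m=shot('wrist');save('w3.png',p);pickle.dump((o,m),open('w3.pkl','wb'))
hsv=cv2.cvtColor(p,cv2.COLOR_RGB2HSV)
k=((hsv[:,:,1]<30)&(hsv[:,:,2]>95)).astype(np.uint8)
for c in cv2.findContours(k,0,1)[0]:
    if cv2.contourArea(c)>250:
        M=cv2.moments(c);u=(M['m10']/M['m00'],M['m01']/M['m00']);print(np.round(u),cv2.contourArea(c),castw(o,m,u,.042).round(4))
o,p,d,m=shot('top');save('t2.png',p)
go([.463,-.319,.1],np.radians(-81))
E
```

```text
clock: 9.93
position: [0.4535, 0.1598, 0.2501]
ee_rot: [-0.538, 0.457, -0.457, 0.54]
ft_force: [0.8, 0.7, -0.1]
grip_width: 1.0
clock: 10.42
position: [0.4552, -0.006, 0.2444]
ee_rot: [-0.537, 0.46, -0.459, 0.538]
ft_force: [-0.7, 0.4, -0.7]
grip_width: 0.996
clock: 10.92
position: [0.4557, -0.1705, 0.2387]
ee_rot: [-0.536, 0.462, -0.459, 0.537]
ft_force: [0.3, 0.9, -0.4]
grip_width: 0.998
clock: 11.55
position: [0.4553, -0.3201, 0.2332]
ee_rot: [-0.537, 0.462, -0.458, 0.538]
ft_force: [0.5, 0.2, 0.2]
grip_width: 1.0
11.55 [ 0.4553 -0.3201  0.2332] [[0.154, -0.004, 0.988], [-0.988, 0.005, 0.154], [-0.005, -1.0, -0.003]] [0.53903126 0.23644321 0.17400512] 0.9999278838532975 [ 0.7   0.19 -0.19  1.63  0.04  1.33 -0.91]
[323. 169.] 1798.5 [ 0.4637 -0.3244  0.042 ]
[372. 102.] 1304.5 [ 0.546  -0.3644  0.042 ]
[582. 157.] 9310.0 [ 0.5511 -0.6884  0.042 ]
[103.  93.] 1550.5 [ 0.5262 -0.0346  0.042 ]
[344.  61.] 1071.5 [ 0.5842 -0.3277  0.042 ]
[319.   8.] 284.0 [ 0.6398 -0.2926  0.042 ]
[106.  32.] 3647.5 [ 0.6056 -0.0264  0.042 ]
off [0.002 0.67  0.039]
turn [ 0.002 -0.002 -0.005]
```

View pics/w3.png

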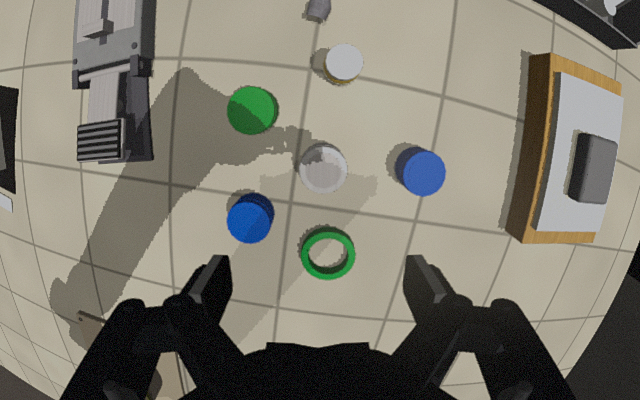

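```bash
python3 -m pendant '{"offset":[[0.018,0.2,0.039],[0.018,0.45,0.039],[0.018,0.7,0.039],[0.018,0.85,0.039],[0.018,0.85,0.039]],"turn":[[0,0,-0.003],[0,0,-0.005],[0,0,-0.005],[0,0,-0.005],[0,0,-0.005]]}'
python3 -c "
from h import *
st();go([.4635,-.3225,.006])"
```

```text
clock: 12.28
position: [0.4625, -0.3199, 0.0623]
ee_rot: [0.538, -0.461, 0.457, -0.537]
ft_force: [0.5, 0.8, 0.6]
grip_width: 1.001
12.275 [ 0.4625 -0.3199  0.0623] [[0.156, -0.005, 0.988], [-0.988, 0.002, 0.156], [-0.003, -1.0, -0.005]] [0.45616768 0.8288277  0.55787217] 1.0011118837349875 [ 0.68  0.36 -0.19  1.8   0.08  0.99 -0.95]
off [0.015 0.281 0.004]
```

```bash
python3 -m pendant '{"offset":[[0.015,0.1,0.004],[0.015,0.2,0.004],[0.015,0.28,0.004],[0.015,0.28,0.004]],"turn":[[0,0,0],[0,0,0],[0,0,0],[0,0,0]]}'
python3 -m pendant '{"offset":[[0,0,0],[0,0,0],[0,0,0],[0,0,0],[0,0,0],[0,0,0],[0,0,0]],"turn":[[0,0,0],[0,0,0],[0,0,0],[0,0,0],[0,0,0],[0,0,0],[0,0,0]]}' 0 30
python3 -m pendant '{"offset":[[0,-0.05,0],[0,-0.2,0],[0,-0.45,0],[0,-0.7,0],[0,-0.75,0],[0,-0.75,0]],"turn":[[0,0,0],[0,0,0],[0,0,0],[0,0,0],[0,0,0],[0,0,0]]}'
python3 - <<'E'
from h import *
st();o,p,d,m=shot('wrist');save('w4.png',p[120:,120:520])
p=cv2.imread('pics/t2.png');save('t2c.png',cv2.resize(p[100:250,280:400],None,fx=4,fy=4)[:,:,::-1])
go([.645,-.014,.16],np.radians(-81))
E
```

```text
clock: 12.78
position: [0.4631, -0.3221, 0.0056]
ee_rot: [0.538, -0.462, 0.457, -0.537]
ft_force: [-0.6, 0.4, 0.3]
grip_width: 1.002
clock: 13.65
position: [0.4637, -0.3225, 0.0065]
ee_rot: [0.538, -0.461, 0.457, -0.537]
ft_force: [-0.4, 0.4, 5.8]
grip_width: 0.624
clock: 14.4
position: [0.4645, -0.3229, 0.157]
ee_rot: [0.538, -0.461, 0.458, -0.537]
ft_force: [-0.5, -0.7, -1.9]
grip_width: 0.622
14.4 [ 0.4645 -0.3229  0.157 ] [[0.157, -0.004, 0.988], [-0.988, 0.002, 0.157], [-0.002, -1.0, -0.004]] [-0.49883357 -0.69569977 -1.9157533 ] 0.6218838697385008 [ 0.69  0.27 -0.19  1.71  0.06  1.18 -0.93]
off [-1.382 -0.023  1.136]
turn [ 0.007  0.    -0.005]
```

View pics/w4.png

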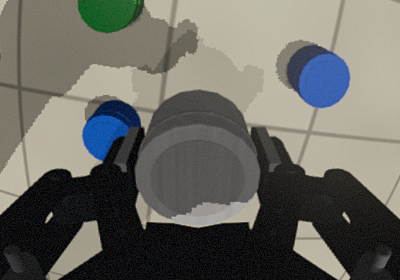

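View pics/t2c.png

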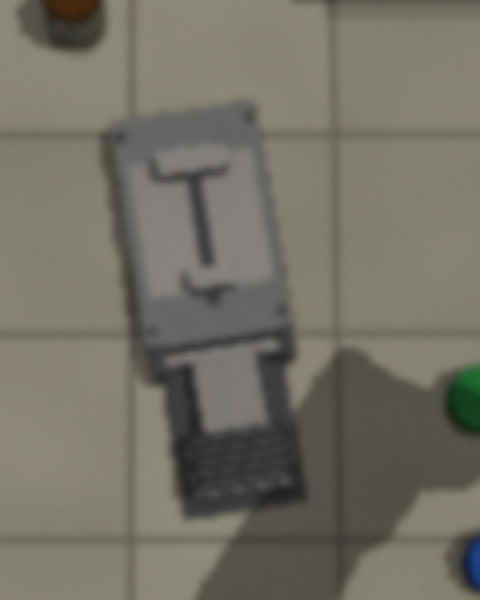

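```bash
python3 -m pendant '{"offset":[[-0.1,-0.05,0.02],[-0.3,-0.1,0.08],[-0.5,-0.2,0.14],[-0.7,-0.2,0.2]],"turn":[[0,0,0],[0,0,0],[0,0,0],[0,0,0]]}'
python3 -m pendant '{"offset":[[-0.25,0,0.07],[-0.45,0,0.13],[-0.6,0,0.18],[-0.7,0,0.2],[-0.7,0,0.2],[-0.7,0,0.2]],"turn":[[0,0,0],[0,0,0],[0,0,0],[0,0,0],[0,0,0],[0,0,0]]}'
python3 - <<'E'
from h import *
import pickle
st();o,p,d,m=shot('wrist');save('w5.png',p);pickle.dump((o,m),open('w5.pkl','wb'))
save('w5c.png',cv2.resize(p[20:220,200:440],None,fx=3,fy=3,interpolation=cv2.INTER_CUBIC))
E
```

```text
clock: 14.95
position: [0.4821, -0.1757, 0.1967]
ee_rot: [0.538, -0.461, 0.457, -0.537]
ft_force: [1.5, -0.1, -1.7]
grip_width: 0.626
clock: 15.7
position: [0.499, -0.0315, 0.1966]
ee_rot: [0.539, -0.461, 0.457, -0.537]
ft_force: [0.8, -0.8, -0.7]
grip_width: 0.622
15.7 [ 0.499  -0.0315  0.1966] [[0.157, -0.006, 0.988], [-0.988, 0.002, 0.157], [-0.003, -1.0, -0.006]] [ 0.82039864 -0.81201914 -0.70641749] 0.622003772517225 [ 0.37  0.11 -0.42  1.81  0.05  1.24 -1.48]
```

View pics/w5c.png

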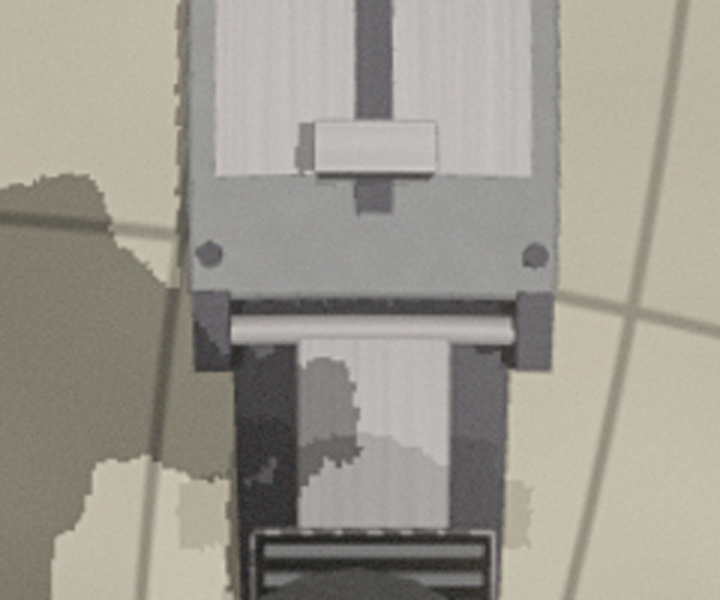

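Run:
```python
from h import *
import pickle
o,m=pickle.load(open('w5.pkl','rb'))
f=lambda u,z:castw(o,m,(200+u[0]/3,20+u[1]/3),z).round(4)
for n,u,z in [('jawL',(316,121),.064),('jawR',(437,121),.064),('slot far',(373.5,3),.038),('slot near',(374,205),.038),('bedNL',(190,293),.04),('bedNR',(556,293),.04),('bedFL',(189,3),.04),('bedFR',(558,3),.04),('boltL',(209,254),.041),('boltR',(535,255),.041),('padL',(252,531),.056),('padR',(497,531),.056)]:
    print(n,f(u,z))
```

```text
jawL [ 0.6133 -0.0026  0.064 ]
jawR [ 0.619  -0.0371  0.064 ]
slot far [ 0.6593 -0.0126  0.038 ]
slot near [ 0.5925 -0.0234  0.038 ]
bedNL [0.5559 0.0307 0.04  ]
bedNR [ 0.5749 -0.0858  0.04  ]
bedFL [0.6513 0.0457 0.04  ]
bedFR [ 0.6708 -0.0708  0.04  ]
boltL [0.5693 0.0261 0.041 ]
boltR [ 0.5857 -0.0766  0.041 ]
padL [ 0.4848 -0.0011  0.056 ]
padR [ 0.4972 -0.0786  0.056 ]
```

```bash
python3 -m pendant '{"offset":[[0.01,0,0.15],[0.02,0,0.35],[0.031,0,0.55],[0.031,0,0.72],[0.031,0.1,0.783],[0.031,0.25,0.783],[0.031,0.35,0.783],[0.031,0.35,0.783]],"turn":[[0,0,0],[0.007,0,-0.003],[0.007,0,-0.003],[0.007,0,-0.003],[0.007,0,-0.003],[0.007,0,-0.003],[0.007,0,-0.003],[0.007,0,-0.003]]}'
python3 - <<'E'
from h import *
import pickle
st();go([.6546,-.013,.049],np.radians(-80.8))
o,p,d,m=shot('wrist');save('w6.png',p);pickle.dump((o,m),open('w6.pkl','wb'))
E
```

```text
clock: 16.75
position: [0.6532, -0.0142, 0.1241]
ee_rot: [0.538, -0.461, 0.458, -0.537]
ft_force: [0.3, -0.3, -1.5]
grip_width: 0.624
16.75 [ 0.6532 -0.0142  0.1241] [[0.156, -0.003, 0.988], [-0.988, 0.001, 0.156], [-0.001, -1.0, -0.003]] [ 0.32866803 -0.25269596 -1.48130948] 0.6235413726646649 [ 0.25  0.5  -0.4   1.49  0.2   1.2  -1.6 ]
off [-0.004  0.375  0.009]
turn [ 0.004 -0.005 -0.002]
```

View pics/w6.png

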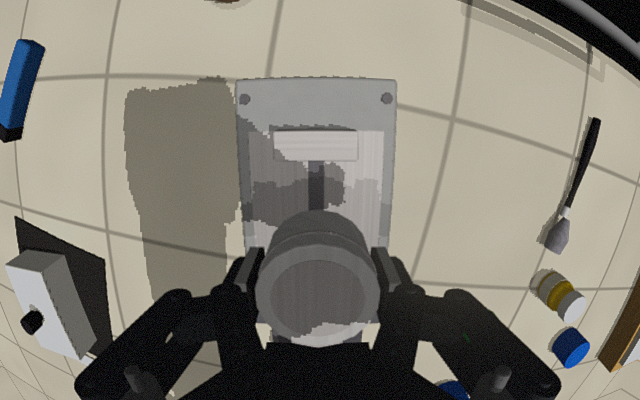

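Run:
```python
from h import *
import pickle
o,m=pickle.load(open('w6.pkl','rb'));p=cv2.imread('pics/w6.png')
print('stop',castw(o,m,(274,160),.064),castw(o,m,(357,160),.064), 'exp',.6664+.027*.987,-.0111+.027*.16)
print('slot',castw(o,m,(316.5,200),.038),castw(o,m,(316,165),.038))
print('tin top sides',castw(o,m,(256,292),.1596),castw(o,m,(379,292),.1596),'front',castw(o,m,(318,239),.1596))
print('tin bottom far',castw(o,m,(317,211),.1176))
```

```text
stop [0.68937827 0.02062818 0.064     ] [ 0.69796029 -0.03406851  0.064     ] exp 0.693049 -0.0067800000000000004
slot [ 0.65813312 -0.01284304  0.038     ] [ 0.68527418 -0.00822124  0.038     ]
tin top sides [0.6517083  0.01127573 0.1596    ] [ 0.65980453 -0.03974451  0.1596    ] front [ 0.68041439 -0.01056053  0.1596    ]
tin bottom far [ 0.67692072 -0.0105743   0.1176    ]
```

```bash
python3 -m pendant '{"offset":[[-0.004,0.1,0.008],[-0.004,0.2,0.008],[-0.004,0.28,0.008],[-0.004,0.33,0.008],[-0.004,0.36,0.008],[-0.004,0.375,0.008],[-0.004,0.38,0.008],[-0.004,0.38,0.008]],"turn":[[0,0,0],[0.004,0,-0.002],[0.004,0,-0.002],[0.004,0,-0.002],[0.004,0,-0.002],[0.004,0,-0.002],[0.004,0,-0.002],[0.004,0,-0.002]]}'
python3 -m pendant '{"offset":[[0,0.004,0],[0,0.008,0],[0,0.008,0]],"turn":[[0,0,0],[0,0,0],[0,0,0]]}'
```

```text
clock: 17.8
position: [0.6557, -0.0128, 0.0501]
ee_rot: [-0.537, 0.459, -0.46, 0.538]
ft_force: [0.2, 0.8, -2.0]
grip_width: 0.627
clock: 18.18
position: [0.6557, -0.0128, 0.0485]
ee_rot: [-0.537, 0.459, -0.46, 0.538]
ft_force: [-0.1, 0.7, -1.5]
grip_width: 0.624
```

```bash
python3 -m pendant '{"offset":[[0,0.004,0],[0,0.008,0],[0,0.008,0]],"turn":[[0,0,0],[0,0,0],[0,0,0]]}'
python3 -m pendant '{"offset":[[0,0.003,0],[0,0.005,0],[0,0.005,0]],"turn":[[0,0,0],[0,0,0],[0,0,0]]}'
```

```text
clock: 18.55
position: [0.6557, -0.0128, 0.0468]
ee_rot: [-0.537, 0.459, -0.46, 0.538]
ft_force: [0.1, 0.2, -0.5]
grip_width: 0.626
clock: 18.92
position: [0.6558, -0.0128, 0.0467]
ee_rot: [-0.537, 0.458, -0.46, 0.538]
ft_force: [-3.4, -0.8, 5.7]
grip_width: 0.621
```

Contact. Release, lift, and look.

```bash
python3 -m pendant '{"offset":[[0,0,0],[0,0,0],[0,0,0],[0,0,0],[0,0,0],[0,0,0]],"turn":[[0,0,0],[0,0,0],[0,0,0],[0,0,0],[0,0,0],[0,0,0]]}' 100
python3 -m pendant '{"offset":[[0,-0.05,0],[0,-0.2,0],[0,-0.45,0],[0,-0.7,0],[0,-0.7,0]],"turn":[[0,0,0],[0,0,0],[0,0,0],[0,0,0],[0,0,0]]}'
python3 -m pendant '{"offset":[[0,0,-0.25],[0,0,-0.5],[0,0,-0.75],[0,0,-0.9],[0,0,-0.9]],"turn":[[0,0,0],[0,0,0],[0,0,0],[0,0,0],[0,0,0]]}' 0
python3 - <<'E'
from h import *
import pickle
st();o,p,d,m=shot('wrist');save('w7.png',p);pickle.dump((o,m),open('w7.pkl','wb'))
T=np.array(m['tool_from_camera']);R=Ro.from_quat(o['ee_rot']).as_matrix()
K=np.array(m['intrinsics']);vv,uu=np.mgrid[0:400,0:640];a=uu-K[0,2];b=vv-K[1,2];r=np.hypot(a,b)+1e-9;th=r/K[0,0]
X=np.stack([np.tan(th)*a/r*d,np.tan(th)*b/r*d,d],-1)
W=(X@T[:3,:3].T+T[:3,3])@R.T+o['position']
k=(d>0)&(th<1.2)&(abs(W[:,:,2]-.082)<.006)&(np.hypot(W[:,:,0]-.655,W[:,:,1]+.013)<.06)
Q=W[k];print('tin top pts',len(Q),Q.mean(0),np.ptp(Q,axis=0), 'circle',cv2.minEnclosingCircle(Q[:,:2].astype(np.float32)))
n=np.array([.6664,-.0111]);u=np.array([.987,.160]);v=np.array([-.16,.987])
c=(Q.max(0)+Q.min(0))[:2]/2-n;print('nest xy',c@u,c@v)
k2=(d>0)&(th<1.2)&(W[:,:,2]>.045)&(np.hypot(W[:,:,0]-.466,W[:,:,1]+.0435)<.03);Q=W[k2];print('pad',len(Q),Q.mean(0) if len(Q) else'')
E
```

```text
clock: 19.68
position: [0.6559, -0.0128, 0.0466]
ee_rot: [-0.537, 0.458, -0.46, 0.538]
ft_force: [-0.8, 0.6, -1.2]
grip_width: 0.999
clock: 20.3
position: [0.6577, -0.0123, 0.1925]
ee_rot: [-0.535, 0.456, -0.463, 0.54]
ft_force: [0.9, 0.1, -0.7]
grip_width: 1.002
clock: 20.92
position: [0.4783, -0.0411, 0.1905]
ee_rot: [-0.535, 0.456, -0.463, 0.539]
ft_force: [0.4, 0.1, -0.0]
grip_width: 0.005
20.925 [ 0.4783 -0.0411  0.1905] [[0.155, 0.012, 0.988], [-0.988, -0.002, 0.155], [0.003, -1.0, 0.011]] [ 0.41178239  0.05955309 -0.026146  ] 0.005104853012971136 [ 0.42  0.06 -0.44  1.88  0.03  1.2  -1.45]
tin top pts 981 [ 0.63752764 -0.01579388  0.08225993] [0.02380982 0.05000241 0.00888475] circle ((0.6464911699295044, -0.014623891562223434), 0.025546975433826447)
nest xy -0.027283402121783925 0.0008533599653112859
pad 15197 [ 0.48336617 -0.04082651  0.21313316]
```

```bash
python3 -m pendant '{"offset":[[0.003,0.15,-0.07],[0.003,0.35,-0.07],[0.003,0.5,-0.07],[0.003,0.59,-0.07],[0.003,0.59,-0.07]],"turn":[[0,0,0],[0,0,0],[0,0,0],[0,0,0],[0,0,0]]}' 0
python3 -m pendant '{"offset":[[0,0.02,0],[0,0.04,0],[0,0.06,0],[0,0.08,0],[0,0.1,0],[0,0.1,0]],"turn":[[0,0,0],[0,0,0],[0,0,0],[0,0,0],[0,0,0],[0,0,0]]}' 0
```

```text
clock: 21.6
position: [0.4669, -0.043, 0.0712]
ee_rot: [-0.535, 0.457, -0.462, 0.54]
ft_force: [1.0, 0.4, -0.4]
grip_width: 0.002
clock: 22.35
position: [0.4669, -0.0433, 0.0514]
ee_rot: [-0.535, 0.457, -0.462, 0.54]
ft_force: [-3.4, -0.0, 6.9]
grip_width: -0.001
```

```bash
python3 -m pendant '{"offset":[[0,0.01,0],[0,0.02,0],[0,0.03,0],[0,0.04,0],[0,0.05,0],[0,0.06,0],[0,0.06,0]],"turn":[[0,0,0],[0,0,0],[0,0,0],[0,0,0],[0,0,0],[0,0,0],[0,0,0]]}' 0
python3 -m pendant '{"offset":[[0,0.01,0],[0,0.015,0],[0,0.015,0]],"turn":[[0,0,0],[0,0,0],[0,0,0]]}' 0
```

```text
clock: 23.22
position: [0.4659, -0.0435, 0.0395]
ee_rot: [-0.536, 0.457, -0.462, 0.539]
ft_force: [-7.9, -0.5, 11.1]
grip_width: -0.003
clock: 23.6
position: [0.4658, -0.0436, 0.0377]
ee_rot: [-0.536, 0.457, -0.462, 0.538]
ft_force: [-9.0, 0.4, 20.1]
grip_width: 0.0
```

```bash
python3 -m pendant '{"offset":[[0,0.006,0],[0,0.008,0],[0,0.008,0],[0,0.008,0],[0,0.008,0]],"turn":[[0,0,0],[0,0,0],[0,0,0],[0,0,0],[0,0,0]]}' 0
```

```text
clock: 24.22
position: [0.4658, -0.0436, 0.0376]
ee_rot: [-0.537, 0.457, -0.462, 0.538]
ft_force: [-11.1, 1.6, 23.8]
grip_width: 0.001
```

```bash
python3 -m pendant '{"offset":[[0,-0.02,0],[0,-0.05,0],[0,-0.08,0],[0,-0.12,0],[0,-0.16,0],[0,-0.3,0],[0,-0.6,0],[0,-0.95,0]],"turn":[[0,0,0],[0,0,0],[0,0,0],[0,0,0],[0,0,0],[0,0,0],[0,0,0],[0,0,0]]}' 0
python3 -m pendant '{"offset":[[0,-0.05,0.2],[0,-0.05,0.4],[0,-0.05,0.55],[0,-0.05,0.55],[0,-0.05,0.55]],"turn":[[0,0,0],[0,0,0],[0,0,0],[0,0,0],[0,0,0]]}' 0
python3 - <<'E'
from h import *
import pickle
st();o,p,d,m=shot('wrist');pickle.dump((o,m),open('w8.pkl','wb'))
T=np.array(m['tool_from_camera']);R=Ro.from_quat(o['ee_rot']).as_matrix()
K=np.array(m['intrinsics']);vv,uu=np.mgrid[0:400,0:640];a=uu-K[0,2];b=vv-K[1,2];r=np.hypot(a,b)+1e-9;th=r/K[0,0]
X=np.stack([np.tan(th)*a/r*d,np.tan(th)*b/r*d,d],-1);W=(X@T[:3,:3].T+T[:3,3])@R.T+o['position']
k=(d>0)&(th<1.3)&(abs(W[:,:,2]-.082)<.005)&(np.hypot(W[:,:,0]-.66,W[:,:,1]+.012)<.05)
Q=W[k];n=np.array([.6664,-.0111]);u=np.array([.987,.160]);v=np.array([-.16,.987])
if len(Q):
    s=(Q[:,:2]-n)@np.column_stack([u,v]);print('tin',len(Q),Q[:,2].mean(),'nest lo',np.percentile(s,1,axis=0),'hi',np.percentile(s,99,axis=0))
k2=(d>0)&(th<1.35)&(W[:,:,2]>.03)&(W[:,:,2]<.1)&(np.hypot(W[:,:,0]-.464,W[:,:,1]+.044)<.012);Q=W[k2];print('pad',len(Q),Q.mean(0) if len(Q) else'')
o,q,d,m=shot('side')
save('w8.png',np.vstack([cv2.resize(p[0:300,160:480],(560,300) if 0 else (320,300)),cv2.resize(q[130:400,150:470],(320,270))]))
E
```

```text
clock: 25.22
position: [0.4633, -0.0431, 0.2212]
ee_rot: [-0.537, 0.458, -0.461, 0.538]
ft_force: [1.0, -0.2, -0.1]
grip_width: -0.001
clock: 25.85
position: [0.571, -0.0262, 0.2311]
ee_rot: [0.538, -0.459, 0.461, -0.537]
ft_force: [1.4, -0.8, 0.1]
grip_width: -0.002
25.85 [ 0.571  -0.0262  0.2311] [[0.155, 0.002, 0.988], [-0.988, -0.002, 0.155], [0.003, -1.0, 0.001]] [ 1.43749171 -0.76882866  0.07260299] -0.001994438926022265 [ 0.35  0.25 -0.46  1.59  0.11  1.33 -1.53]
tin 2514 0.08267480487570429 nest lo [-0.02656156 -0.02541679] hi [0.02356081 0.02456639]
pad 0
```

View pics/w8.png

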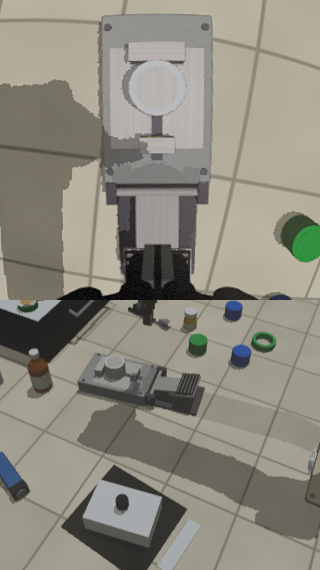

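```bash
python3 -c "
from h import *
print(manip.hand_in())"
```

```text
the job is handed in; nothing more can be done
None
```

I've handed the job in; every step was done, and my last checks found nothing wrong. The interface gives no verdict, so I can't confirm the score.

- **Cover:** I lifted it by its knob and set it down upright in the middle of the rubber mat. I let go about 1 mm from the mat's measured centre.
- **Tin:** I stood the plain grey tin on the press bed between the jaws and released it. The blue and green look-alikes were left alone.
- **Pedal:** I pressed it until it stopped moving, at about 24 N with the height no longer changing. I held it there for over half a second and let it rise.

After the press, depth readings put the tin about 1.5 mm short of the nest point towards the jaw and 0.4 mm off centre. Its top was at 83 mm, as expected when it stands flat on the bed. The last pictures showed the jaw back, the pedal up, the cover upright on the mat and no bystander visibly moved.

- **Tin before pressing:** depth placed it at about −27 mm, at the limit of the allowed range, because its far side was out of view. From its near edge and the release position I took it to be between −11 and −14 mm.
- **Pedal height at the end:** the gripper hid the pad from the depth reading, so "pedal up" rests on the pictures alone.

The clock stood at about 26 s of the 67 s allowed.

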